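# Load the sloped tin tray and hang its marker

## Task

Load the two steel seed tins into the sloped wooden tray, one at a time in either order and lids up: set each tin down lengthways in the upper half of the lane that fits its width (wide tin in the wide lane, narrow tin in the narrow lane) and slide it down the lane until it rests squarely against the back stop. When both tins are home, hang the bent aluminium marker over the steel rail at the tray's upper end, one leg on each side, clear of the bar's end posts. Leave the mug of pencils, spirit level, set square and spring clip where they are.

Things in the scene. Friction and masses are not known exactly. Their poses are not given: they have to be found in the camera images.
- wide_tin: Wide closed steel tin, a box 80 long (its x) x 60 wide (its y) x 44 high (z), about 0.22 kg; origin at the centre of its underside, z up through the lid. The same either way round.
- narrow_tin: Narrow closed steel tin, a box 80 long (its x) x 42 wide (its y) x 44 high (z), about 0.16 kg; origin at the centre of its underside, z up through the lid. The same either way round.
- marker: Bent aluminium marker: an inverted U that stands on its two legs, 60 long (its y), 32 over the legs (its x), 50 high; plates 4 thick, gap between the legs 24, open below and at both ends, about 0.08 kg. Origin on the bench midway between the feet, z up. Can be gripped across x, 32 wide. The same either way round.
- marker_crown (a point): Middle of the underside of the marker's top plate, 46 above the marker's origin; axes as the marker's. This surface rests on the rail when it hangs.
- stand: Fixed plywood stand that carries the sloped tray and the rail. Origin on the bench under the middle of the tray, z up; x level, pointing towards the tray's low end; y along the rail. Base board 300 x 170 x 10, from 175 behind the origin (-x) to 125 ahead.
- rail_mid (a point): Middle of the steel rail's axis: a level round bar 10 in diameter along the stand's y, 160 long between two posts of the same diameter that end at the bar; 120 above the bench, 155 from the stand's origin on the high side (-x), about 50 from the tray's upper edge, open all round. Axes as the stand's.
- wide_lane (a point): Middle of the wide lane's floor, on its surface, 65 above the bench. x runs down the lane (0.30 rad below level), y across, z square to the floor. Lane 68 wide, floor 220 long (110 up and 110 down from here), side walls only 12 high (outer ones 6 thick, the one between the lanes 24); upper end open; upper half: x negative. A tin set down stays put by friction; it must be moved down.
- narrow_lane (a point): The same for the narrow lane, 50 wide, beside the wide one (lane middles 83 apart; the wide lane lies to +y of the stand).
- wide_stop (a point): Foot of the back stop's face at the low end of the wide lane, mid-lane, on the floor surface, 110 down the slope from point wide_lane; axes as there. The stop is a rigid wall 35 high, square to the floor and 8 thick. A tin at home has its centre 40 up-slope from here.
- narrow_stop (a point): The same for the narrow lane.
- mug: White ceramic mug 80 across, 95 high with pencils standing to 185; handle on its +y side. Origin at the centre of its underside. Bystander.
- level: Aluminium spirit level 300 long (x) x 24 x 50 high, standing on its edge; origin at the centre of its underside. Bystander.
- set_square: Flat steel set square, 200 x 145, 4 thick, open in the middle, lying on the bench; origin at the middle of its long side. Bystander.
- clip: Blue spring clip 75 x 34 x 30 high lying on the bench; origin at the centre of its underside. Bystander.
Mind the look-alikes: they are no part of the job. Leave any turquoise look-alike of the narrow_tin alone.

How it is judged:
By the outcome, as a careful person would: the job done as asked, in the order asked, and still so for the second after the job is handed in, with the robot touching nothing.
It also fails if it takes over 72 s, if anything falls off the work surface, if the arm or the gripper's body presses on something with over 40 N, if the wrist force passes 120 N, or if a joint passes its speed limit or range.

## Robot

A 7-joint arm with a two-finger parallel gripper is mounted at the origin on the work surface. World frame = base frame: x ahead of the robot, y to its left, z up, the work surface at z = 0. Lengths are in m, angles in rad, forces in N, time in s.
With the tool pointing down it reaches from about 0.35 to 0.9 m from the base axis. Payload 8.1 kg.
Tool frame: the origin (TCP) lies midway between the tips of the shut fingers; the grasp point (between the pads) lies 19 mm behind it; z points along the fingers, y is the line along which they close (so a half turn about z gives the same grasp; the last joint's range is limited). The gripper opens to 92 mm and grips with 3 to 60 N. Pads are 19 mm wide; open, the fingers measure 130 mm over their backs; the gripper's body (75 mm by 190 mm) begins 47 mm behind the grasp point.
Start: joints at [-0.103, 0.434, 0.025, 1.573, -0.012, 1.134, -0.075], TCP at [0.625, -0, 0.206] pointing down, gripper open.
Joint ranges: [-2.62, 2.62], [-0.44, 2.09], [-1.27, 1.32], [0.08, 2.57], [-1.32, 4.46], [0.12, 2], [-2.74, 2.74]. Speed limits (rad/s): [2.22, 2.22, 3.01, 3.01, 3.14, 3.14, 3.14].

## Interface

Orientations are given as a rotation vector (axis times angle).
In Python, from cell import arm gives the robot as it stands.
- The arm moves only by the tool carry_out, never from a script. Its arguments are lists of equal length, an entry for each row: "claw": the finger opening in cm, from 0 to 9.18; "delta_pos": the shift along the tool's x, y, z in cm, a list of three; "angular": the turn, a rotation vector about the tool's x, y, z in rad, a list of three. In form: {"claw": [claw, ...], "delta_pos": [[dx, dy, dz], ...], "angular": [[ax, ay, az], ...]}. A call has 1 to 20 rows; each row shifts and turns the commanded pose from where the row before left it, along the tool's axes as they then stand; what a row does not reach is not made up. A row lasts 1/10 s, in which the tool goes at most 50 mm and 8.59 degrees, less where a joint would pass 70% of its speed; a pose out of reach is approached as far as the arm can. A call with a gripper value outside its range is refused whole. The fingers move at their own pace and stop on an object; "force" is the grip in N (left out, the last holds). Time passes only in rows, so rows that do not move let the fingers close. It gives the time, the measured TCP pose, the force, the opening and the grip force at its end, in the units of the state.
- arm.observe(): the state, without advancing time (a new reading comes with each control period).
- arm.get_image(name): name is "scene" or "side" or "wrist"; returns a dict with "frame" (480x640x3 uint8, red, green, blue), "mtx" (3x3 intrinsics, pixels), "dist" ([k1, k2, p1, p2, k3] as OpenCV has them; the pictures are not rectified), "T" (4x4, takes a point from camera to world coordinates). Camera axes: x right, y down, z forward; pixel columns grow to the right and rows downward; lengths in m; the calibration is good to about 2 mm. A picture is of the moment at which its call begins. There is no depth.
- arm.sign_off(): hands the job in; it is judged then, once.
Trained networks look in a picture, given as the dict that the camera call returned (one of the last four; its "shot" number tells which), for a name from the list of things; names that differ only in an ending like _2 or _b are one class to them, and where a whole thing is asked for, a point or a joint stands for the part that bears it (a point fixed in the world has none). Each returns a list of dicts, best first, with "conf" (0 to 1); they miss things now and then, are a little off and sometimes report something else, mostly with a low value. They report only what shows in the picture. A call takes as long as a camera call. They do not tell look-alikes from the thing itself.
- arm.look_for(label, picture): "centre" ([column, row] as shares, 0 to 1, of the picture: columns of its width, rows of its height, amid what is visible of it).
- arm.trace(label, picture): "region" (480x640 bool, what is visible of it) and "centre" ([column, row] as shares, 0 to 1, of the picture: columns of its width, rows of its height, amid what is visible of it).
- arm.place_of(label, picture): "centre" ([column, row] as shares, 0 to 1, of the picture: columns of its width, rows of its height: a listed point, or the origin of a listed thing).
The state is a dict: "clock": time; "joints": joint angles; "dq": joint speeds; "joint_efforts": joint torques, N m; "position": TCP position; "ee_rot": TCP orientation; "force": force on the tool from outside, world axes, zero at the start; "ft_torque": the same for the moment, N m; "width": opening from 0.0 (shut) to 1.0 (fully open); "gripper_force": force on a finger pad.
Only numpy, scipy, OpenCV 4.12 (cv2) and the standard library are available. Lean on these libraries where they do the work, as an engineer would, in place of code of your own. Each camera call takes 0.05 s, during which the arm holds its last target. There are 200 camera calls.

## Working session

There is one attempt and no reset: what is moved stays moved. The work goes in short steps, Python scripts to look and compute and a tool call to move; the robot and the scene stay as the last step left them, time stands still between calls to the robot, and variables do not carry over. Pictures are saved under pics/ and viewed, at most 10 in all, crops included, and the job is handed in when it is done.

Besides the shell and the picture viewer there is one more tool, called after "Request:" as name(argument=value, ...), one argument or row to a line, values as JSON. carry_out: Moves the arm, as the interface text tells. Its arguments: {"type":"object","properties":{"claw":{"type":"array","items":{"type":"number"}},"delta_pos":{"type":"array","items":{"type":"array","items":{"type":"number"}}},"angular":{"type":"array","items":{"type":"array","items":{"type":"number"}}},"force":{"type":"number"}},"required":["claw","delta_pos","angular"]}

```bash
ls; mkdir -p pics; cat > h.py <<'E'
import numpy as np, cv2
from scipy.spatial.transform import Rotation as R
from cell import arm
W,H=640,480
def ray(p,im):
    u=cv2.undistortPoints(np.array([[p]],float),im['mtx'],np.array(im['dist'],float))[0,0]
    T=np.array(im['T']);d=T[:3,:3]@np.array([u[0],u[1],1.]);return T[:3,3],d/np.linalg.norm(d)
def onz(p,im,z):
    o,d=ray(p,im);return o+d*(z-o[2])/d[2]
def tri(obs):
    A=np.zeros((3,3));b=np.zeros(3)
    for p,im in obs:
        o,d=ray(p,im);M=np.eye(3)-np.outer(d,d);A+=M;b+=M@o
    x=np.linalg.solve(A,b)
    e=[np.linalg.norm((np.eye(3)-np.outer(ray(p,im)[1],ray(p,im)[1]))@(x-ray(p,im)[0])) for p,im in obs]
    return x,max(e)
def proj(X,im):
    T=np.linalg.inv(np.array(im['T']));r,_=cv2.Rodrigues(T[:3,:3])
    return cv2.projectPoints(np.array(X,float).reshape(-1,3),r,T[:3,3],im['mtx'],np.array(im['dist'],float))[0][:,0]
def px(c): return np.array([c[0]*W,c[1]*H])
def save(im,n,box=None,s=1):
    f=im['frame'][:,:,::-1]
    if box: f=f[box[1]:box[3],box[0]:box[2]]
    cv2.imwrite('pics/'+n+'.png',cv2.resize(f,None,fx=s,fy=s,interpolation=cv2.INTER_CUBIC))
E
cat > a.py <<'E'
from h import *
np.set_printoptions(precision=4,suppress=True)
ims={n:arm.get_image(n) for n in('scene','side')}
for n in ims: save(ims[n],n+'0'); print(n,np.array(ims[n]['T'])[:3,3])
for l in ['wide_tin','narrow_tin','marker','marker_crown','rail_mid','wide_lane','narrow_lane','wide_stop','narrow_stop','stand','mug','level','set_square','clip']:
    for n in ims:
        print(l,n,[(px(d['centre']).round(1).tolist(),round(d['conf'],2)) for d in arm.place_of(l,ims[n])])
print(arm.observe())
E
python3 a.py
```

```text
pics
scene [ 0.9975 -0.647   0.7208]
side [0.1233 0.7864 1.058 ]
wide_tin scene [([187.5, 394.2], 0.65)]
wide_tin side [([413.2, 185.3], 0.87), ([410.2, 246.3], 0.72)]
narrow_tin scene [([171.0, 317.4], 0.74), ([269.2, 343.3], 0.7), ([365.8, 402.0], 0.56)]
narrow_tin side [([301.2, 180.4], 0.94), ([445.5, 235.0], 0.86), ([364.6, 215.7], 0.63), ([253.9, 318.4], 0.31)]
marker scene [([223.8, 307.8], 0.82)]
marker side [([409.4, 243.0], 0.76)]
marker_crown scene [([218.3, 291.4], 0.92), ([355.9, 218.2], 0.54), ([288.7, 216.9], 0.34)]
marker_crown side [([413.5, 231.7], 0.64)]
rail_mid scene [([308.6, 238.4], 0.81)]
rail_mid side [([344.4, 239.0], 0.56)]
wide_lane scene [([332.9, 224.9], 0.93), ([358.4, 237.5], 0.49)]
wide_lane side [([313.7, 299.6], 0.8)]
narrow_lane scene [([359.9, 237.4], 0.9), ([336.1, 183.8], 0.33)]
narrow_lane side [([284.2, 280.8], 0.68), ([298.7, 450.2], 0.65)]
wide_stop scene [([356.7, 217.8], 0.6)]
wide_stop side [([276.3, 337.8], 0.72)]
narrow_stop scene [([384.7, 226.7], 0.55)]
narrow_stop side [([252.1, 318.8], 0.85)]
stand scene [([343.8, 249.2], 0.64)]
sta
[... 170 characters left out ...]
 side [([343.1, 184.3], 0.89)]
set_square scene []
set_square side [([375.6, 371.6], 0.79)]
clip scene [([393.1, 196.4], 0.67), ([270.4, 343.2], 0.54)]
clip side [([222.8, 407.7], 0.95)]
{'clock': 1.5, 'joints': array([-0.1026,  0.4345,  0.025 ,  1.5732, -0.0116,  1.134 , -0.0751]), 'dq': array([ 0.0011, -0.0006, -0.0012, -0.0005,  0.0003,  0.0004,  0.0008]), 'joint_efforts': array([  0.0004, -66.7655,   0.9845, -31.4804,  -0.0607,   0.0328,
         0.    ]), 'position': array([ 0.625 , -0.    ,  0.2058]), 'ee_rot': array([2.2215, 2.2213, 0.0001]), 'force': array([ 0.0656,  0.6029, -0.003 ]), 'ft_torque': array([ 0.0022, -0.0101, -0.0282]), 'gripper_force': 0.0, 'width': 0.9990894630353235}
```

View pics/scene0.png

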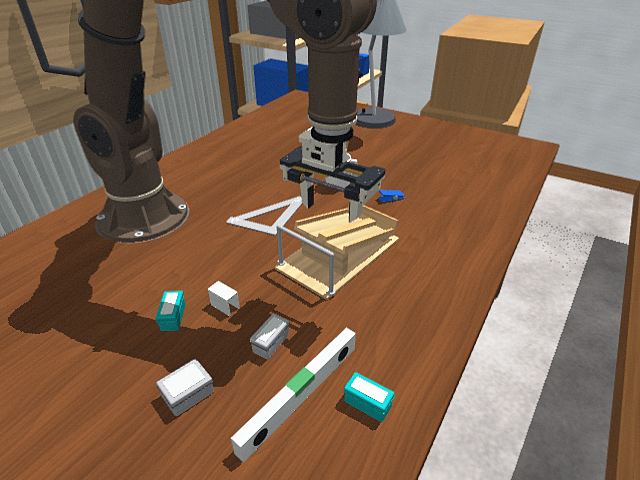

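View pics/side0.png

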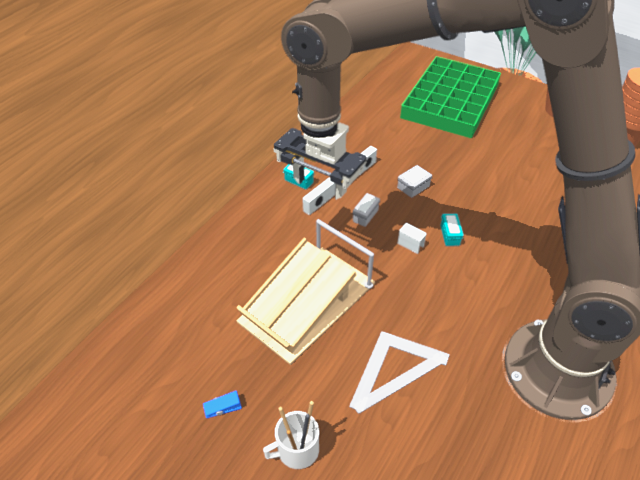

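The scene picture shows the steel wide tin at (185,387), the steel narrow tin at (269,336), the marker at (223,297) and the tray near (340,250). The side picture shows them at (414,180), (366,209), (411,237) and (305,300).

Narrow-tin candidates are steel at scene (269,336), turquoise at (171,311) and turquoise at (369,396). I choose the steel one. The wide tin is the only wide steel box. The marker is the white U at (223,297).

```bash
cat > fit.py <<'E'
from h import *
from scipy.optimize import minimize
np.set_printoptions(precision=4,suppress=True)
def box(l,w,h): return np.array([[sx*l/2,sy*w/2,z] for sx in(-1,1) for sy in(-1,1) for z in(0,h)])
DIM={'wide_tin':(.08,.06,.044),'narrow_tin':(.08,.042,.044),'marker':(.032,.06,.05)}
def pick(label,im,near):
    best=None
    for d in arm.trace(label,im):
        c=px(d['centre']);
        if np.linalg.norm(c-near)<25 and (best is None or d['conf']>best['conf']): best=d
    return best
def fit(label,views,x0,freez=True):
    B=box(*DIM[label])
    def cost(q,ret=False):
        x,y,z,yaw=q; c,s=np.cos(yaw),np.sin(yaw)
        P=B@np.array([[c,s,0],[-s,c,0],[0,0,1]])+[x,y,z]; t=0
        for m,im in views:
            hull=cv2.convexHull(proj(P,im).astype(np.float32))
            M=np.zeros((H*4,W*4),np.uint8);cv2.fillConvexPoly(M,np.round((hull+.5)*4*1-0.5).astype(np.int32),1)
            M=cv2.resize(M.astype(np.float32),(W,H),interpolation=cv2.INTER_AREA)
            mm=m.astype(np.float32); t+=1-np.minimum(M,mm).sum()/np.maximum(M,mm).sum()
        return t/len(views)
    best=None
    for yaw in np.arange(0,np.pi,np.pi/6):
        q0=np.array([*x0,0.,yaw]);sim=np.vstack([q0]+[q0+np.eye(4)[i]*[.01,.01,.005,.25][i] for i in range(4)])
        r=minimize(cost,q0,method='Nelder-Mead',options=dict(initial_simplex=sim,xatol=1e-4,fatol=1e-4))
        if best is None or r.fun<best.fun: best=r
    return best
if __name__=='__main__':
    ims={n:arm.get_image(n) for n in('scene','side')}
    near={'wide_tin':((185,387),(414,180)),'narrow_tin':((269,336),(366,209)),'marker':((223,297),(411,237))}
    for l,(a,b) in near.items():
        v=[];
        for im,nr in zip(ims.values(),(a,b)):
            d=pick(l,im,nr)
            if d is None: print(l,'none'); continue
            m=d['region'].astype(np.uint8)
            if l=='marker':
                cs=cv2.findContours(m,0,2)[0];m=cv2.fillConvexPoly(m,cv2.convexHull(max(cs,key=len)),1)
            v.append((m>0,im)); print(l,d['conf'],m.sum(),px(d['centre']))
        X,e=tri([(np.array(a,float),ims['scene']),(np.array(b,float),ims['side'])])
        r=fit(l,v,X[:2]); print(l,'tri',X,e,'fit',r.x,'cost',r.fun)
    # stand
    pts={'rail_mid':(-.155,0,.12),'wide':None}
    c,s=np.cos(.3),np.sin(.3)
    # world solve: lane points offset; lane mids 83 apart (unknown y0), x of lane mid ~0
    obs={'rail_mid':((308.6,238.4),(344.4,239)),'wide_lane':((332.9,224.9),(313.7,299.6)),'narrow_lane':((359.9,237.4),(284.2,280.8)),'wide_stop':((356.7,217.8),(276.3,337.8)),'narrow_stop':((384.7,226.7),(252.1,318.8))}
    for k,(a,b) in obs.items(): print(k,*tri([(a,ims['scene']),(b,ims['side'])]))
    def model(q):
        x,y,z,yaw=q;C,S=np.cos(yaw),np.sin(yaw);Rz=np.array([[C,-S,0],[S,C,0],[0,0,1]])
        # assume wide lane mid y: outer walls 6, total=6+68+24+50+6=154 -> wide mid at 77-6-34=37, narrow at -46
        M={'rail_mid':(-.155,0,.12),'wide_lane':(0,.037,.065),'narrow_lane':(0,-.046,.065)}
        M['wide_stop']=(.11*c,.037,.065-.11*s);M['narrow_stop']=(.11*c,-.046,.065-.11*s)
        return {k:Rz@np.array(v)+[x,y,z] for k,v in M.items()}
    from scipy.optimize import least_squares
    def res(q):
        m=model(q);return np.concatenate([proj(m[k],im)[0]-p for k in obs for p,im in zip(obs[k],ims.values())])
    r=least_squares(res,[.6,.1,0,1.5],loss='soft_l1');print('stand',r.x,r.cost);print(r.fun.reshape(-1,4))
E
python3 fit.py
```

```text
wide_tin 0.78 1952 [186.688 383.52 ]
wide_tin 0.91 770 [415.488 177.12 ]
wide_tin tri [ 0.5357 -0.3617  0.0238] 0.00040203221292348264 fit [ 0.5361 -0.3603  0.001   1.2679] cost 0.06764891743659973
narrow_tin 0.74 1105 [271.488 336.096]
narrow_tin 0.86 560 [364.672 208.32 ]
narrow_tin tri [ 0.5936 -0.1863  0.0234] 0.0006110023448904781 fit [ 0.5928 -0.1839 -0.0004  1.6597] cost 0.11537805199623108
marker 0.88 737 [223.296 298.08 ]
marker 0.71 550 [409.728 235.824]
marker tri [ 0.4439 -0.1531  0.0288] 0.0012381991897028012 fit [ 0.443  -0.1533  0.0008  1.4603] cost 0.06899109482765198
rail_mid [0.5491 0.0219 0.12  ] 0.006122002540405246
wide_lane [0.5344 0.1679 0.0641] 0.0010414202309787478
narrow_lane [0.6192 0.1576 0.0636] 0.0005217008934752314
wide_stop [0.5552 0.2757 0.0316] 0.005183032195628701
narrow_stop [0.635  0.2681 0.0347] 0.001912602960438381
stand [ 0.5731  0.167  -0.0004  1.4049] 15.314772714576778
[[-5.1776  1.5811 -0.3707 -1.6206]
 [ 1.3873 -0.9079 -2.6059  0.9958]
 [ 0.2959 -0.8203  0.0308  0.3923]
 [ 1.6777 -0.6442  2.535   0.7104]
 [-1.3316  1.9124  0.3174 -1.1959]]
```

```bash
python3 - <<'E'
from h import *
im=arm.get_image('wrist');save(im,'w0');print(np.array(im['T']).round(3));arm_=arm.observe();print(arm_['clock'])
E
```

```text
[[ 1.     0.    -0.001  0.625]
 [ 0.    -0.964 -0.267  0.073]
 [-0.001  0.267 -0.964  0.387]
 [ 0.     0.     0.     1.   ]]
1.95
```

View pics/w0.png

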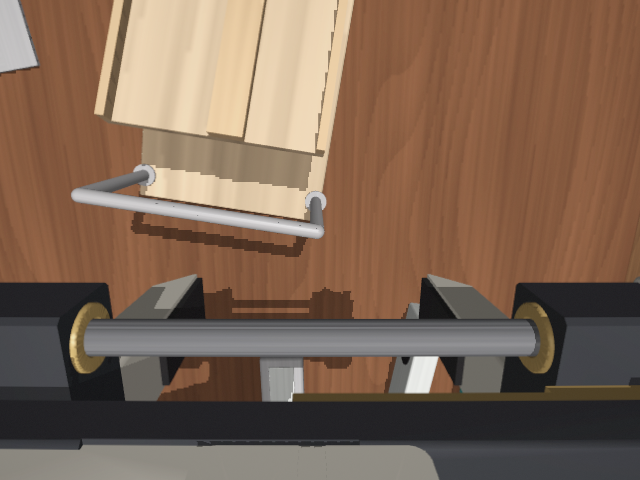

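Request:
carry_out(
  claw=[9.18, 9.18, 9.18, 9.18, 9.18, 9.18, 9.18],
  delta_pos=[
    [0, 0, -4],
    [-2, -1, -3],
    [-3, -1, -2],
    [-3, -1, 0],
    [-3, -1, 0],
    [-3, 0, 0],
    [0, 0, 0],
  ],
  angular=[
    [0, 0, 0],
    [0, 0, 0],
    [0, 0, 0],
    [0, 0, 0],
    [0, 0, 0],
    [0, 0, 0],
    [0, 0, 0],
  ],
)

```text
clock: 2.65
position: [0.584, -0.1458, 0.2961]
ee_rot: [2.228, 2.212, -0.003]
force: [0.6, 0.8, 0.6]
width: 1.001
gripper_force: 0.0
```

The wrist picture shows the rail from (75,195) to (322,232), the wide lane on the left with its upper edge near (160,125), the narrow lane on the right near (290,145), and the narrow steel tin at (283,380).

```bash
cat > b.py <<'E'
from fit import *
ims={n:arm.get_image(n) for n in('scene','side','wrist')}
save(ims['wrist'],'w1')
S={'wide_tin':[.536,-.360],'narrow_tin':[.593,-.184],'marker':[.443,-.153]}
for l,x0 in S.items():
    v=[]
    for n,im in ims.items():
        nr=proj([[*x0,.025]],im)[0]
        d=pick(l,im,nr)
        if d is None: print(l,n,'none',nr); continue
        m=d['region'].astype(np.uint8);cs=cv2.findContours(m,0,2)[0];m=cv2.fillConvexPoly(m,cv2.convexHull(max(cs,key=len)),1)
        v.append((m>0,im)); print(l,n,d['conf'],m.sum(),px(d['centre']),nr)
    r=fit(l,v,x0); print(l,'fit',r.x,r.fun)
    r=fit(l,v[-1:],x0); print(l,'last view only',r.x,r.fun)
E
python3 b.py
```

```text
wide_tin scene 0.95 1987 [186.112 383.904] [185.9248 386.0426]
wide_tin side 0.84 774 [412.416 180.192] [413.8216 179.9377]
wide_tin wrist 0.56 2090 [273.408 375.696] [273.6803 361.0045]
wide_tin fit [ 0.5363 -0.3607  0.0008  1.2719] 0.1903313398361206
wide_tin last view only [ 0.5127 -0.4868 -0.1502 -0.3455] 0.12916690111160278
narrow_tin scene 0.9 1130 [268.416 334.992] [269.7058 334.6099]
narrow_tin side 0.61 586 [366.72  208.608] [366.0304 209.1248]
narrow_tin wrist 0.59 2853 [320.32 230.4 ] [318.8879 227.0821]
narrow_tin fit [ 0.5944 -0.1862 -0.001   1.6039] 0.09626267105340958
narrow_tin last view only [ 0.5956 -0.1864 -0.0013  1.5872] 0.04390442371368408
marker scene 0.92 748 [222.08  296.016] [223.5032 298.138 ]
marker side 0.78 565 [408.896 238.416] [411.6154 238.0932]
marker wrist 0.93 2333 [181.312 202.416] [186.9968 200.8615]
marker fit [ 0.4433 -0.1534 -0.0002  1.4996] 0.051989275962114334
marker last view only [ 0.4425 -0.1539 -0.0027  1.4953] 0.03148341178894043
```

View pics/w1.png

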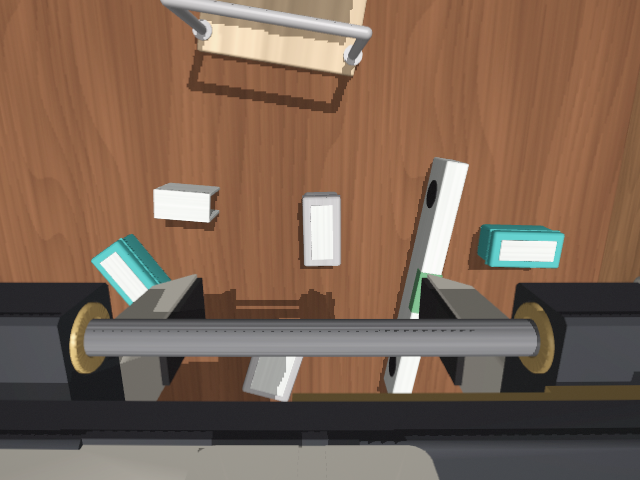

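The picture shows the narrow steel tin at (320,230), standing apart from the turquoise ones at (130,275) and (520,247). The marker is at (185,203), the wide tin lies under the gripper at (273,372), and the level runs from (445,160) to (395,390).

```bash
python3 - <<'E'
from h import *
s=arm.observe();print(s['position'],s['ee_rot'],s['clock']);Rm=R.from_rotvec(s['ee_rot']).as_matrix()
print(Rm.round(4)); print('delta tool cm',100*Rm.T@(np.array([.5945,-.186,.12])-s['position']))
E
```

```text
[ 0.58506527 -0.13970521  0.29580648] [-2.22099561e+00 -2.22185672e+00 -4.65500582e-05] 3.25
[[-4.e-04  1.e+00  0.e+00]
 [ 1.e+00  4.e-04  0.e+00]
 [ 0.e+00  0.e+00 -1.e+00]]
delta tool cm [-4.63048116  0.94157811 17.58048602]
```

Request:
carry_out(
  claw=[8, 7, 7, 7, 7, 7, 7, 7, 7, 7, 7, 7],
  delta_pos=[
    [-2.3, 0.5, 3],
    [-2.3, 0.45, 4],
    [0, 0, 4],
    [0, 0, 4],
    [0, 0, 2.6],
    [0, 0, 2],
    [0, 0, 2],
    [0, 0, 2],
    [0, 0, 2],
    [0, 0, 1.5],
    [0, 0, 0.9],
    [0, 0, 0],
  ],
  angular=[
    [0, 0, 0],
    [0, 0, 0],
    [0, 0, 0],
    [0, 0, 0],
    [0, 0, 0],
    [0, 0, 0],
    [0, 0, 0],
    [0, 0, 0],
    [0, 0, 0],
    [0, 0, 0],
    [0, 0, 0],
    [0, 0, 0],
  ],
)

```text
clock: 4.45
position: [0.5938, -0.1858, 0.0148]
ee_rot: [-2.22, -2.22, 0.002]
force: [-0.8, 0.3, 0.2]
width: 0.762
gripper_force: 0.0
```

Request:
carry_out(
  claw=[4, 3.5, 3.5, 3.5, 3.5, 3.5, 3.5, 3.5],
  delta_pos=[
    [0, 0, 0],
    [0, 0, 0],
    [0, 0, 0],
    [0, 0, 0],
    [0, 0, 0],
    [0, 0, 0],
    [0, 0, 0],
    [0, 0, 0],
  ],
  angular=[
    [0, 0, 0],
    [0, 0, 0],
    [0, 0, 0],
    [0, 0, 0],
    [0, 0, 0],
    [0, 0, 0],
    [0, 0, 0],
    [0, 0, 0],
  ],
  force=25,
)

```text
clock: 5.25
position: [0.5951, -0.1861, 0.0165]
ee_rot: [2.221, 2.221, 0.001]
force: [-0.7, 0.8, 5.7]
width: 0.45
gripper_force: 25.0
```

Request:
carry_out(
  claw=[3.5, 3.5, 3.5, 3.5, 3.5, 3.5, 3.5, 3.5, 3.5, 3.5, 3.5, 3.5, 3.5, 3.5, 3.5],
  delta_pos=[
    [0, 0, -1],
    [0, 0, -2],
    [0, 0, -3],
    [0, 0, -4],
    [0, 0, -4],
    [0, 0, -4],
    [1, 0, -4],
    [3, 0, -4],
    [4, 0, -4],
    [4, 0, -3],
    [4, 0, -1],
    [4, 0, 0],
    [2, 0, 0],
    [0, 0, 0],
    [0, 0, 0],
  ],
  angular=[
    [0, 0, 0],
    [0, 0, 0],
    [0, 0, 0],
    [0, 0, 0],
    [0, 0, 0],
    [0, 0, 0],
    [0, 0, 0],
    [0, 0, 0],
    [0, 0, 0],
    [0, 0, 0],
    [0, 0, 0],
    [0, 0, 0],
    [0, 0, 0],
    [0, 0, 0],
    [0, 0, 0],
  ],
)

```text
clock: 6.75
position: [0.594, 0.0292, 0.3511]
ee_rot: [-2.221, -2.222, 0.002]
force: [0.6, -1.2, -1.4]
width: 0.454
gripper_force: 25.0
```

```bash
cat > c.py <<'E'
from fit import *
im=arm.get_image('wrist');save(im,'w2')
o=arm.observe();print(o['position'],o['width'],o['force'],o['clock'])
for l in ['rail_mid','wide_lane','narrow_lane','wide_stop','narrow_stop','stand']:
    print(l,[(px(d['centre']).round(1).tolist(),round(d['conf'],2)) for d in arm.place_of(l,im)])
x,y,yaw=.5731,.167,1.4049
C,S=np.cos(yaw),np.sin(yaw);Rz=np.array([[C,-S,0],[S,C,0],[0,0,1]])
for k,p in dict(rail=(-.155,0,.12),railL=(-.155,.08,.12),railR=(-.155,-.08,.12)).items(): print(k,proj(Rz@np.array(p)+[x,y,0],im)[0])
np.savez('w2.npz',**{k:np.array(im[k]) for k in('frame','mtx','dist','T')})
E
python3 c.py
```

```text
[0.5942 0.0282 0.3512] 0.45176543971057087 [ 0.4523 -0.2781 -1.7368] 6.8
rail_mid [([269.9, 209.0], 0.55)]
wide_lane [([261.8, 51.8], 0.92)]
narrow_lane [([333.7, 64.9], 0.65)]
wide_stop [([113.6, 21.7], 0.34)]
narrow_stop []
stand [([295.9, 66.3], 0.66)]
rail [267.3443 210.1163]
railL [190.7893 197.5493]
railR [342.8028 222.5205]
```

View pics/w2.png

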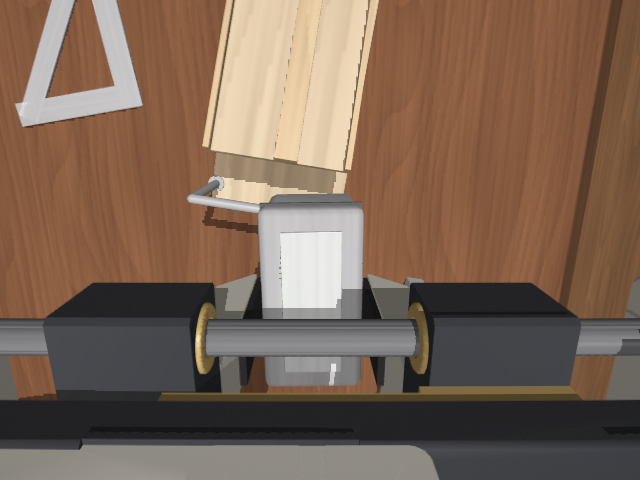

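The picture shows the held tin at (310,290), square in the grip. The tray's upper edge runs from (204,148) to (352,171), the centre wall from (275,159) to (298,163), and the rail's left end is at (190,198).

```bash
cat > st.py <<'E'
from fit import *
from scipy.optimize import least_squares
w2=dict(np.load('w2.npz'));w0=dict(w2);T=w2['T'].copy();T[:3,3]+=np.array([.625,0,.2058])-[.5942,.0282,.3512];w0['T']=T
sc,sd=arm.get_image('scene'),arm.get_image('side')
c,s=np.cos(.3),np.sin(.3)
def L(y0,x,y,z): return (x*c+z*s,y0+y,.065-x*s+z*c)
WY,NY=.037,-.046
M={'rail_mid':(-.155,0,.12),'railL':(-.155,.08,.12),'railR':(-.155,-.08,.12),
 'wide_lane':L(WY,0,0,0),'narrow_lane':L(NY,0,0,0),'wide_stop':L(WY,.11,0,0),'narrow_stop':L(NY,.11,0,0),
 'wl':L(WY,-.11,.040,.012),'mr':L(NY,-.11,.025,.012),'ml':L(WY,-.11,-.034,.012),'nr':L(NY,-.11,-.031,.012)}
obs=[('rail_mid',sc,(308.6,238.4)),('rail_mid',sd,(344.4,239)),('wide_lane',sc,(332.9,224.9)),('wide_lane',sd,(313.7,299.6)),('narrow_lane',sc,(359.9,237.4)),('narrow_lane',sd,(284.2,280.8)),
('narrow_stop',sc,(384.7,226.7)),('narrow_stop',sd,(252.1,318.8)),('wide_stop',sd,(276.3,337.8)),
('wide_lane',w2,(261.8,51.8)),('narrow_lane',w2,(333.7,64.9)),('railL',w2,(191,198)),('railL',w0,(78,195)),('railR',w0,(319,232)),
('wl',w2,(204,148)),('nr',w2,(352,171)),('ml',w2,(275,159)),('mr',w2,(298,163)),('wl',w0,(96,114)),('nr',w0,(324,155)),('ml',w0,(208,134)),('mr',w0,(244,140))]
def X(q,P):
    x,y,z,yaw=q;C,S=np.cos(yaw),np.sin(yaw);return np.array([[C,-S,0],[S,C,0],[0,0,1]])@np.array(P)+[x,y,z]
if __name__=='__main__':
    f=lambda q:np.concatenate([proj(X(q,M[k]),im)[0]-p for k,im,p in obs])
    r=least_squares(f,[.573,.167,0,1.4],loss='soft_l1')
    print(r.x,r.cost)
    for (k,_,_),e in zip(obs,r.fun.reshape(-1,2)): print(k,e.round(1),end='; ')
    q=r.x; img=cv2.resize(w2['frame'][:240,150:420,::-1],None,fx=2.9,fy=2.4*1.0,interpolation=cv2.INTER_CUBIC)
    def ln(A,B,col):
        t=np.linspace(0,1,20)[:,None];P=proj([X(q,p) for p in np.array(A)*(1-t)+np.array(B)*t],w2)
        cv2.polylines(img,[np.round((P-[150,0])*[2.9,2.4]).astype(int)],False,col,1,16)
    for y0,h in((WY,.034),(NY,.025)):
        for sg in(-1,1):
            ln(L(y0,-.11,sg*h,.012),L(y0,.11,sg*h,.012),(0,0,255)); ln(L(y0,-.11,sg*h,0),L(y0,.11,sg*h,0),(255,0,0))
        ln(L(y0,-.11,-h,0),L(y0,-.11,h,0),(255,0,0))
    ln(M['railL'],M['railR'],(0,255,0))
    cv2.imwrite('pics/ov.png',img)
E
python3 st.py
```

```text
[0.5751 0.1667 0.0013 1.4046] 34.155911520409276
rail_mid [-4.5  1.3]; rail_mid [-1.  -2.5]; wide_lane [ 2.  -1.2]; wide_lane [-3.3  0.1]; narrow_lane [ 1.  -1.1]; narrow_lane [-0.6 -0.5]; narrow_stop [-0.6  1.7]; narrow_stop [-0.4 -2.1]; wide_stop [ 1.8 -0.2]; wide_lane [-1.5  2.2]; narrow_lane [3.  2.9]; railL [ 1.3 -0. ]; railL [3.  0.7]; railR [-2.   2.2]; wl [-1.  -2.3]; nr [-1.2 -0.2]; ml [-0.5 -1.2]; mr [-0.5 -1.3]; wl [0.2 0.6]; nr [ 1.9 -1.3]; ml [-0.4 -0.6]; mr [-0.6 -0.5];
```

View pics/ov.png

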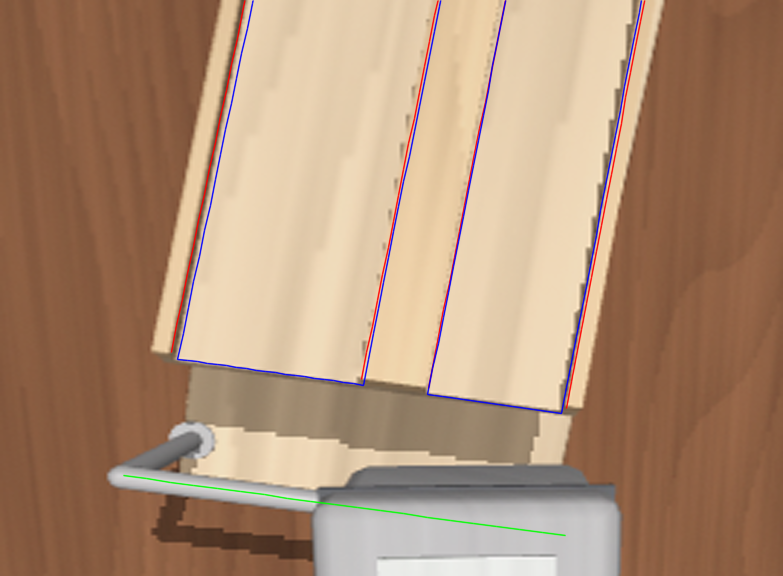

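The overlay fits: blue and red model lines lie on both lanes' walls and on the upper edge from (178,360) to (562,412), and green lies on the rail.

```bash
cat > go.py <<'E'
from st import *
Q=np.array([.5751,.1667,.0013,1.4046])
def tgt(lane,x,z,dy=0):
    y0=WY if lane=='w' else NY
    p=X(Q,L(y0,x,dy,z)); d=X(Q,L(y0,x+1,dy,z))-p; n=X(Q,L(y0,x,dy,z+1))-p
    return p,np.column_stack([d,np.cross(-n,d),-n])
def show(p,Rt):
    o=arm.observe();Rm=R.from_rotvec(o['ee_rot']).as_matrix()
    if Rt is None: Rt=Rm
    print('rot',R.from_matrix(Rm.T@Rt).as_rotvec().round(4),'then move cm',(100*Rt.T@(p-o['position'])).round(2),'target',p.round(4))
if __name__=='__main__':
    import sys
    show(*tgt(sys.argv[1],float(sys.argv[2]),float(sys.argv[3])))
E
python3 go.py n -.05 .07; python3 go.py n -.05 .018
```

```text
rot [ 0.0249 -0.2993  0.1646] then move cm [16.07  0.41 16.3 ] target [0.616  0.1324 0.1479]
rot [ 0.0249 -0.2993  0.1647] then move cm [16.06  0.41 21.51] target [0.6134 0.1172 0.0983]
```

Request:
carry_out(
  claw=[3.5, 3.5, 3.5, 3.5, 3.5, 3.5, 3.5, 3.5, 3.5, 3.5, 3.5, 3.5, 3.5, 3.5],
  delta_pos=[
    [0, 0, 0],
    [0, 0, 0],
    [0, 0, 0],
    [2, 0, 0],
    [4, 0, 0],
    [4, 0.2, 0],
    [4, 0.2, 2],
    [2.1, 0, 3],
    [0, 0, 4],
    [0, 0, 4],
    [0, 0, 2],
    [0, 0, 1.3],
    [0, 0, 0],
    [0, 0, 0],
  ],
  angular=[
    [0.0083, -0.0998, 0.0549],
    [0.0083, -0.0998, 0.0549],
    [0.0083, -0.0998, 0.0549],
    [0, 0, 0],
    [0, 0, 0],
    [0, 0, 0],
    [0, 0, 0],
    [0, 0, 0],
    [0, 0, 0],
    [0, 0, 0],
    [0, 0, 0],
    [0, 0, 0],
    [0, 0, 0],
    [0, 0, 0],
  ],
)

```text
clock: 8.8
position: [0.6166, 0.1336, 0.1488]
ee_rot: [2.236, 1.893, -0.335]
force: [0.7, -0.4, -0.9]
width: 0.452
gripper_force: 25.0
```

```bash
python3 - <<'E'
from go import *
o=arm.observe();print(o['position'],o['width'],o['clock'])
show(*tgt('n',-.05,.02))
im=arm.get_image('wrist');save(im,'w3')
E
```

```text
[0.6169 0.1339 0.1493] 0.45216958041558736 8.9
rot [ 0.0022 -0.0023  0.0001] then move cm [-0.12 -0.07  5.18] target [0.6135 0.1178 0.1002]
```

View pics/w3.png

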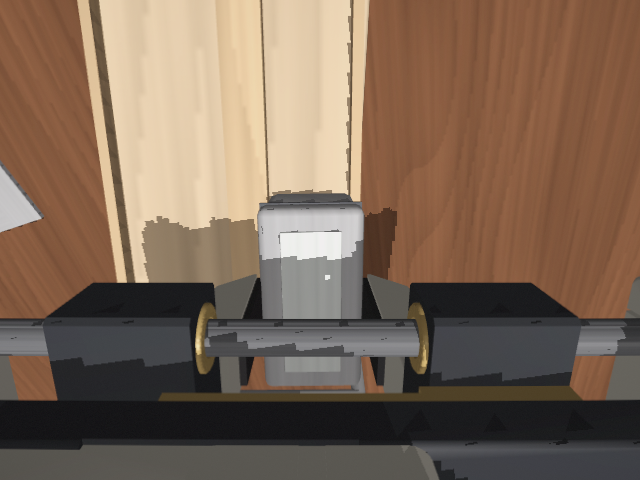

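The held tin at (312,290) points straight down the narrow lane, whose edges are at (265,195) and (350,195). The lane middle is about 2 mm to the left of the tin.

Request:
carry_out(
  claw=[3.5, 3.5, 3.5, 3.5, 3.5, 3.5, 3.5, 3.5],
  delta_pos=[
    [-0.1, -0.15, 1.5],
    [0, 0, 1.5],
    [0, 0, 1],
    [0, 0, 0.7],
    [0, 0, 0.4],
    [0, 0, 0.1],
    [0, 0, 0.1],
    [0, 0, 0],
  ],
  angular=[
    [0, 0, 0],
    [0, 0, 0],
    [0, 0, 0],
    [0, 0, 0],
    [0, 0, 0],
    [0, 0, 0],
    [0, 0, 0],
    [0, 0, 0],
  ],
)

```text
clock: 9.75
position: [0.6119, 0.1169, 0.0978]
ee_rot: [2.235, 1.892, -0.337]
force: [-0.5, -0.1, -2.0]
width: 0.455
gripper_force: 25.0
```

Request:
carry_out(
  claw=[3.5, 3.5, 3.5],
  delta_pos=[
    [0, 0, 0.1],
    [0, 0, 0.1],
    [0, 0, 0],
  ],
  angular=[
    [0, 0, 0],
    [0, 0, 0],
    [0, 0, 0],
  ],
)

```text
clock: 10.05
position: [0.6117, 0.1163, 0.0958]
ee_rot: [2.235, 1.892, -0.337]
force: [0.6, 0.1, -0.5]
width: 0.458
gripper_force: 25.0
```

Request:
carry_out(
  claw=[3.5, 3.5, 3.5],
  delta_pos=[
    [0, 0, 0.1],
    [0, 0, 0],
    [0, 0, 0],
  ],
  angular=[
    [0, 0, 0],
    [0, 0, 0],
    [0, 0, 0],
  ],
)

```text
clock: 10.35
position: [0.6118, 0.1163, 0.0957]
ee_rot: [2.235, 1.892, -0.336]
force: [-3.0, 1.2, 7.0]
width: 0.45
gripper_force: 25.0
```

Request:
carry_out(
  claw=[5.5, 6, 6, 6, 6, 6, 3, 0, 0, 0, 0, 0, 0],
  delta_pos=[
    [0, 0, 0],
    [0, 0, 0],
    [0, 0, 0],
    [0, 0, -1.5],
    [0, 0, -2],
    [0, 0, -1.5],
    [-2.5, 0, 0],
    [-3, 0, 0],
    [-1.2, 0, 0],
    [0, 0, 1],
    [0, 0, 2],
    [0, 0, 1.8],
    [0, 0, 0],
  ],
  angular=[
    [0, 0, 0],
    [0, 0, 0],
    [0, 0, 0],
    [0, 0, 0],
    [0, 0, 0],
    [0, 0, 0],
    [0, 0, 0],
    [0, 0, 0],
    [0, 0, 0],
    [0, 0, 0],
    [0, 0, 0],
    [0, 0, 0],
    [0, 0, 0],
  ],
  force=15,
)

```text
clock: 11.65
position: [0.5989, 0.053, 0.1131]
ee_rot: [2.236, 1.894, -0.345]
force: [0.6, 0.1, 0.6]
width: 0.093
gripper_force: 0.0
```

```bash
python3 - <<'E'
from go import *
o=arm.observe();print(o['position'],o['width'],o['clock'],o['force'])
show(*tgt('n',.03-.013,.016))
im=arm.get_image('wrist');save(im,'w4')
E
```

```text
[0.6007 0.0541 0.1156] 0.0237860579954379 11.75 [-0.6012 -0.1392  0.4413]
rot [-0.0011  0.0002  0.0013] then move cm [13.36  0.21 -0.04] target [0.6239 0.1798 0.0766]
```

View pics/w4.png

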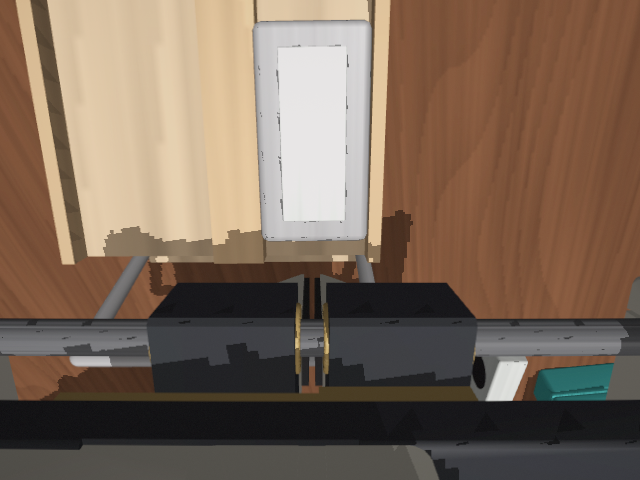

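The narrow tin sits inside the narrow lane at (313,130), square and in the upper half, with the closed fingers behind it at (313,290).

Request:
carry_out(
  claw=[0, 0, 0, 0, 0, 0, 0, 0, 0, 0, 0, 0, 0, 0, 0, 0, 0],
  delta_pos=[
    [0.5, 0.1, 0],
    [0.5, 0, 0],
    [0.5, 0, 0],
    [1, 0, 0],
    [1, 0, 0],
    [1, 0, 0],
    [1, 0, 0],
    [1, 0, 0],
    [1, 0, 0],
    [1, 0, 0],
    [1, 0, 0],
    [1, 0, 0],
    [1, 0, 0],
    [0.7, 0, 0],
    [0.4, 0, 0],
    [0.3, 0, 0],
    [0, 0, 0],
  ],
  angular=[
    [0, 0, 0],
    [0, 0, 0],
    [0, 0, 0],
    [0, 0, 0],
    [0, 0, 0],
    [0, 0, 0],
    [0, 0, 0],
    [0, 0, 0],
    [0, 0, 0],
    [0, 0, 0],
    [0, 0, 0],
    [0, 0, 0],
    [0, 0, 0],
    [0, 0, 0],
    [0, 0, 0],
    [0, 0, 0],
    [0, 0, 0],
  ],
)

```text
clock: 13.5
position: [0.6224, 0.175, 0.0781]
ee_rot: [2.235, 1.892, -0.338]
force: [0.7, -0.1, -0.0]
width: 0.003
gripper_force: 0.0
```

Request:
carry_out(
  claw=[0, 0, 0, 0, 0, 0],
  delta_pos=[
    [0.2, 0, 0],
    [0.1, 0, 0],
    [0.1, 0, 0],
    [0.1, 0, 0],
    [0, 0, 0],
    [0, 0, 0],
  ],
  angular=[
    [0, 0, 0],
    [0, 0, 0],
    [0, 0, 0],
    [0, 0, 0],
    [0, 0, 0],
    [0, 0, 0],
  ],
)

```text
clock: 14.1
position: [0.6232, 0.1795, 0.0768]
ee_rot: [2.236, 1.892, -0.338]
force: [1.0, 1.2, 0.5]
width: 0.003
gripper_force: 0.0
```

Request:
carry_out(
  claw=[0, 0, 0, 0, 0, 0],
  delta_pos=[
    [0.1, 0, 0],
    [0.1, 0, 0],
    [0.1, 0, 0],
    [0.1, 0, 0],
    [0, 0, 0],
    [0, 0, 0],
  ],
  angular=[
    [0, 0, 0],
    [0, 0, 0],
    [0, 0, 0],
    [0, 0, 0],
    [0, 0, 0],
    [0, 0, 0],
  ],
)

```text
clock: 14.7
position: [0.624, 0.182, 0.0759]
ee_rot: [2.235, 1.89, -0.339]
force: [-1.0, -5.0, 4.4]
width: 0.004
gripper_force: 3.3
```

```bash
python3 - <<'E'
from go import *
o=arm.observe();print(o['position'],o['clock'],o['force']);show(*tgt('n',.0205,.016))
im=arm.get_image('wrist');save(im,'w5')
E
```

```text
[0.624  0.182  0.0759] 14.8 [-0.6618 -5.5679  6.027 ]
rot [ 0.0002  0.0013 -0.0007] then move cm [0.12 0.03 0.01] target [0.6245 0.1831 0.0755]
```

View pics/w5.png

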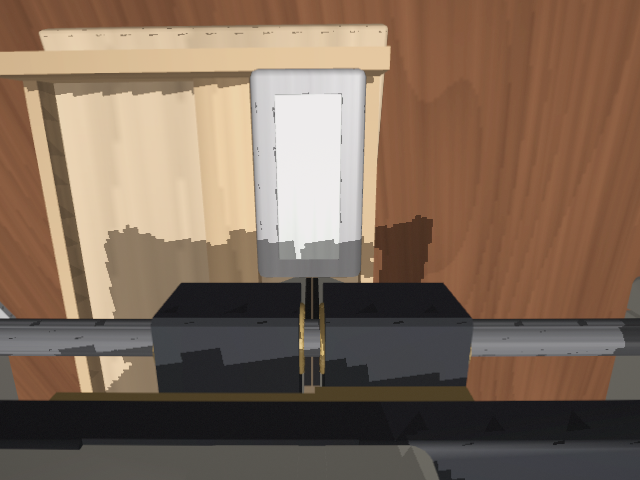

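The narrow tin stands flush and square against the stop at (310,75), and the contact force is about 8 N. I seat it slightly and go for the wide tin.

Request:
carry_out(
  claw=[0, 0, 0, 0, 0, 0, 4, 9, 9, 9, 9],
  delta_pos=[
    [0.1, 0, 0],
    [0, 0, 0],
    [-0.7, 0, 0],
    [-1, 0, -1],
    [0, 0, -3],
    [0, 0, -4],
    [-2, 0, -4],
    [-4, 0, -4],
    [-4, 0, -3],
    [-4, 0, 0],
    [0, 0, 0],
  ],
  angular=[
    [0, 0, 0],
    [0, 0, 0],
    [0, 0, 0],
    [0, 0, 0],
    [0, 0, 0],
    [0, 0, 0],
    [0, 0, 0],
    [0, 0, 0],
    [0, 0, 0],
    [0, 0, 0],
    [0, 0, 0],
  ],
)

```text
clock: 15.95
position: [0.6099, 0.0885, 0.3022]
ee_rot: [2.241, 1.881, -0.331]
force: [-0.4, -1.3, -0.8]
width: 0.393
gripper_force: 0.0
```

```bash
cat >> go.py <<'E'
def down(x,y,z,yaw):
    d=np.array([np.cos(yaw),np.sin(yaw),0]);zz=np.array([0,0,-1.]);return np.array([x,y,z]),np.column_stack([d,np.cross(zz,d),zz])
E
python3 - <<'E'
from go import *
o=arm.observe();print(o['position'],o['clock'],o['force']);p,Rt=down(.536,-.32,.30,1.27)
show(p,Rt)
E
```

```text
[0.6089 0.094  0.2987] 16.05 [-0.4445 -0.1127 -0.0026]
rot [0.0214 0.2977 0.1322] then move cm [-41.7    5.3   -0.13] target [ 0.536 -0.32   0.3  ]
```

Request:
carry_out(
  claw=[9, 9, 9, 9, 9, 9, 9, 9, 9, 9, 9, 9, 9, 9, 9],
  delta_pos=[
    [0, 0, 0],
    [0, 0, 0],
    [0, 0, 0],
    [-2.7, 0.3, 0],
    [-4, 0.5, 0],
    [-4, 0.5, 0],
    [-4, 0.5, 0],
    [-4, 0.5, 0],
    [-4, 0.5, 0],
    [-4, 0.5, 0],
    [-4, 0.5, 0],
    [-4, 0.5, 0],
    [-4, 0.5, 0],
    [-3, 0.5, 0],
    [0, 0, 0],
  ],
  angular=[
    [0.0071, 0.0992, 0.0441],
    [0.0071, 0.0992, 0.0441],
    [0.0071, 0.0992, 0.0441],
    [0, 0, 0],
    [0, 0, 0],
    [0, 0, 0],
    [0, 0, 0],
    [0, 0, 0],
    [0, 0, 0],
    [0, 0, 0],
    [0, 0, 0],
    [0, 0, 0],
    [0, 0, 0],
    [0, 0, 0],
    [0, 0, 0],
  ],
)

```text
clock: 17.55
position: [0.5351, -0.3236, 0.2973]
ee_rot: [2.532, 1.859, -0.007]
force: [-0.6, 0.2, -0.1]
width: 0.98
gripper_force: 0.0
```

```bash
cat > d.py <<'E'
from go import *
import sys
l=sys.argv[1];x0=[float(a) for a in sys.argv[2:4]]
arm.get_image('wrist')
ims={n:arm.get_image(n) for n in('wrist','scene','side')}
o=arm.observe();print(o['position'],o['clock'])
v=[]
for n,im in ims.items():
    nr=proj([[*x0,.025]],im)[0];d=pick(l,im,nr)
    if d is None: print(n,'none',nr);continue
    m=d['region'].astype(np.uint8);cs=cv2.findContours(m,0,2)[0];m=cv2.fillConvexPoly(m,cv2.convexHull(max(cs,key=len)),1)
    v.append((m>0,im));print(n,d['conf'],m.sum(),px(d['centre']),nr)
r=fit(l,v,x0);print('all',r.x,r.fun)
r=fit(l,v[:1],x0);print('wrist',r.x,r.fun)
E
python3 d.py wide_tin .536 -.3605
```

```text
[ 0.5375 -0.3175  0.2981] 17.85
wrist 0.61 3998 [324.48  222.576] [322.2128 224.9711]
scene 0.8 2044 [186.496 385.488] [185.7232 386.2467]
side 0.8 792 [416.192 177.792] [413.8979 179.8393]
all [ 0.536  -0.3603  0.001   1.277 ] 0.0477946400642395
wrist [ 0.5358 -0.3625 -0.0038  1.2805] 0.0351104736328125
```

```bash
python3 - <<'E'
from go import *
show(*down(.536,-.361,.016,1.277))
E
```

```text
rot [-0.001   0.002  -0.0049] then move cm [-4.05  1.14 28.23] target [ 0.536 -0.361  0.016]
```

Request:
carry_out(
  claw=[9, 9, 9, 9, 9, 9, 9, 9, 9, 9, 9, 9, 9],
  delta_pos=[
    [-2, 0.6, 2],
    [-2, 0.5, 3],
    [0, 0, 4],
    [0, 0, 4],
    [0, 0, 4],
    [0, 0, 3],
    [0, 0, 2],
    [0, 0, 2],
    [0, 0, 1.5],
    [0, 0, 1.2],
    [0, 0, 1],
    [0, 0, 0.5],
    [0, 0, 0],
  ],
  angular=[
    [0, 0, -0.005],
    [0, 0, 0],
    [0, 0, 0],
    [0, 0, 0],
    [0, 0, 0],
    [0, 0, 0],
    [0, 0, 0],
    [0, 0, 0],
    [0, 0, 0],
    [0, 0, 0],
    [0, 0, 0],
    [0, 0, 0],
    [0, 0, 0],
  ],
)

```text
clock: 19.4
position: [0.5348, -0.3613, 0.0159]
ee_rot: [-2.523, -1.871, 0.004]
force: [-0.1, -0.3, -0.4]
width: 0.978
gripper_force: 0.0
```

Request:
carry_out(
  claw=[6, 5, 5, 5, 5, 5, 5, 5],
  delta_pos=[
    [0, 0, 0],
    [0, 0, 0],
    [0, 0, 0],
    [0, 0, 0],
    [0, 0, 0],
    [0, 0, 0],
    [0, 0, 0],
    [0, 0, 0],
  ],
  angular=[
    [0, 0, 0],
    [0, 0, 0],
    [0, 0, 0],
    [0, 0, 0],
    [0, 0, 0],
    [0, 0, 0],
    [0, 0, 0],
    [0, 0, 0],
  ],
  force=28,
)

```text
clock: 20.2
position: [0.5354, -0.3616, 0.0167]
ee_rot: [2.522, 1.871, -0.003]
force: [0.4, 0.7, 4.2]
width: 0.644
gripper_force: 28.0
```

Request:
carry_out(
  claw=[5, 5, 5, 5, 5, 5, 5, 5, 5, 5],
  delta_pos=[
    [0, 0, -1],
    [0, 0, -2],
    [0, 0, -3],
    [0, 0, -4],
    [0, 0, -4],
    [0, 0, -4],
    [0, 0, -4],
    [0, 0, -3],
    [0, 0, 0],
    [0, 0, 0],
  ],
  angular=[
    [0, 0, 0],
    [0, 0, 0],
    [0, 0, 0],
    [0, 0, 0],
    [0, 0, 0],
    [0, 0, 0],
    [0, 0, 0],
    [0, 0, 0],
    [0, 0, 0],
    [0, 0, 0],
  ],
)

```text
clock: 21.2
position: [0.5348, -0.3608, 0.2663]
ee_rot: [-2.523, -1.871, 0.004]
force: [-0.2, -0.8, -3.4]
width: 0.645
gripper_force: 28.0
```

```bash
python3 go.py w -.05 .07
```

```text
rot [-0.0238 -0.2986 -0.1268] then move cm [51.16 -8.39 -3.63] target [0.5341 0.1461 0.1479]
```

Request:
carry_out(
  claw=[5, 5, 5, 5, 5, 5, 5, 5, 5, 5, 5, 5, 5, 5, 5, 5, 5, 5, 5],
  delta_pos=[
    [0, 0, -1],
    [0, 0, -2],
    [0, 0, -2],
    [2, -0.4, -2.6],
    [4, -0.7, 0],
    [4, -0.7, 0],
    [4, -0.7, 0],
    [4, -0.7, 0],
    [4, -0.7, 0],
    [4, -0.7, 0],
    [4, -0.7, 0],
    [4, -0.7, 0],
    [4, -0.7, 0],
    [4, -0.7, 0],
    [4, -0.5, 0],
    [4, -0.5, 0],
    [3, 0, 0],
    [2.2, 0, 0],
    [0, 0, 0],
  ],
  angular=[
    [-0.0079, -0.0995, -0.0423],
    [-0.0079, -0.0995, -0.0423],
    [-0.008, -0.0996, -0.0422],
    [0, 0, 0],
    [0, 0, 0],
    [0, 0, 0],
    [0, 0, 0],
    [0, 0, 0],
    [0, 0, 0],
    [0, 0, 0],
    [0, 0, 0],
    [0, 0, 0],
    [0, 0, 0],
    [0, 0, 0],
    [0, 0, 0],
    [0, 0, 0],
    [0, 0, 0],
    [0, 0, 0],
    [0, 0, 0],
  ],
)

```text
clock: 23.2
position: [0.5414, 0.1894, 0.1741]
ee_rot: [2.23, 1.896, -0.339]
force: [-0.7, -0.4, -3.9]
width: 0.651
gripper_force: 28.0
```

```bash
python3 - <<'E'
from go import *
im=arm.get_image('wrist');im=arm.get_image('wrist');o=arm.observe();print(o['position'],o['clock'],o['width'])
show(*tgt('w',-.05,.07))
save(im,'w6')
E
```

```text
[0.5427 0.1844 0.1766] 23.4 0.6524320399692014
rot [ 0.0026  0.0026 -0.0027] then move cm [-2.9  -0.21  3.89] target [0.5341 0.1461 0.1479]
```

View pics/w6.png

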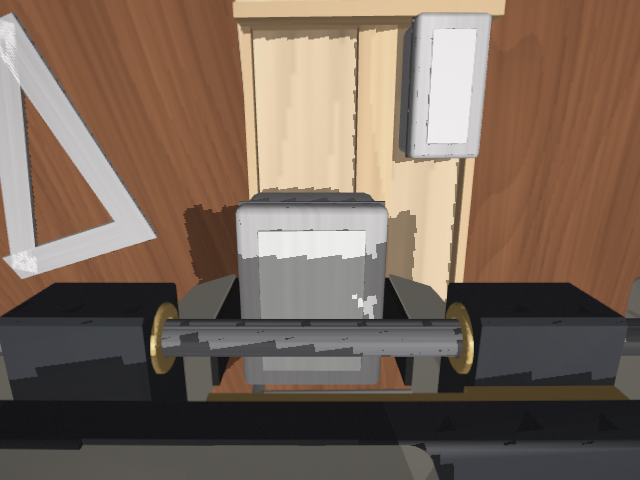

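The wide tin is held square at (312,290) above the wide lane (floor edges at (258,190) and (357,190)). The narrow tin is home at the stop at (450,85). That was my tenth picture, so from here I go by numbers.

Request:
carry_out(
  claw=[5, 5, 5, 5, 5, 5, 5, 5, 5, 5, 5],
  delta_pos=[
    [-1.5, -0.22, 0],
    [-1.4, 0, 1],
    [0, 0, 2],
    [0, 0, 2],
    [0, 0, 2],
    [0, 0, 1],
    [0, 0, 0.5],
    [0, 0, 0.2],
    [0, 0, 0.1],
    [0, 0, 0],
    [0, 0, 0],
  ],
  angular=[
    [0, 0, 0],
    [0, 0, 0],
    [0, 0, 0],
    [0, 0, 0],
    [0, 0, 0],
    [0, 0, 0],
    [0, 0, 0],
    [0, 0, 0],
    [0, 0, 0],
    [0, 0, 0],
    [0, 0, 0],
  ],
)

```text
clock: 24.5
position: [0.532, 0.1339, 0.1016]
ee_rot: [2.233, 1.89, -0.334]
force: [-0.1, -0.4, -3.1]
width: 0.648
gripper_force: 28.0
```

```bash
python3 - <<'E'
from go import *
o=arm.observe();print(o['position'],o['clock'],o['width'],o['force'])
show(*tgt('w',-.05,.016))
im=arm.get_image('wrist');print([(k,proj(tgt('w',-.01,0,s*.034)[0],im)[0].round(1)) for k,s in(('r',-1),('l',1))])
E
```

```text
[0.5319 0.1338 0.1015] 24.6 0.650138650487219 [ 0.1458 -0.3455 -3.6978]
rot [ 0.0038  0.0008 -0.0007] then move cm [-0.18  0.01  0.59] target [0.5315 0.1304 0.0964]
[('r', array([379. , 192.2])), ('l', array([245.1, 192.3]))]
```

Request:
carry_out(
  claw=[5, 5, 5, 5, 5],
  delta_pos=[
    [0, 0, 0.2],
    [0, 0, 0.2],
    [0, 0, 0.1],
    [0, 0, 0.1],
    [0, 0, 0],
  ],
  angular=[
    [0, 0, 0],
    [0, 0, 0],
    [0, 0, 0],
    [0, 0, 0],
    [0, 0, 0],
  ],
)

```text
clock: 25.15
position: [0.5314, 0.1316, 0.0953]
ee_rot: [2.234, 1.89, -0.336]
force: [-0.0, 0.5, -2.3]
width: 0.648
gripper_force: 28.0
```

Request:
carry_out(
  claw=[5, 5, 5],
  delta_pos=[
    [0, 0, 0.1],
    [0, 0, 0],
    [0, 0, 0],
  ],
  angular=[
    [0, 0, 0],
    [0, 0, 0],
    [0, 0, 0],
  ],
)

```text
clock: 25.45
position: [0.5315, 0.1317, 0.0951]
ee_rot: [2.234, 1.889, -0.335]
force: [-2.5, 1.0, 5.2]
width: 0.647
gripper_force: 28.0
```

Request:
carry_out(
  claw=[7, 8, 8, 8, 8, 8, 4, 0, 0, 0, 0, 0, 0, 0, 0],
  delta_pos=[
    [0, 0, 0],
    [0, 0, 0],
    [0, 0, 0],
    [0, 0, -1.5],
    [0, 0, -2],
    [0, 0, -1.5],
    [-2.5, 0, 0],
    [-3, 0, 0],
    [-1.3, 0, 0],
    [0, 0, 0],
    [0, 0, 0],
    [0, 0, 1],
    [0, 0, 2],
    [0, 0, 1.8],
    [0, 0, 0],
  ],
  angular=[
    [0, 0, 0],
    [0, 0, 0],
    [0, 0, 0],
    [0, 0, 0],
    [0, 0, 0],
    [0, 0, 0],
    [0, 0, 0],
    [0, 0, 0],
    [0, 0, 0],
    [0, 0, 0],
    [0, 0, 0],
    [0, 0, 0],
    [0, 0, 0],
    [0, 0, 0],
    [0, 0, 0],
  ],
  force=15,
)

```text
clock: 26.95
position: [0.5188, 0.0675, 0.1137]
ee_rot: [2.233, 1.891, -0.343]
force: [-0.2, 0.3, -0.2]
width: 0.14
gripper_force: 0.0
```

```bash
python3 - <<'E'
from go import *
im=arm.get_image('wrist')
o=arm.observe();print(o['position'],o['clock'],o['width'],o['force'])
show(*tgt('w',.0193,.016))
d=arm.trace('wide_tin',im)
for e in d[:2]:
    m=e['region'].astype(np.uint8);c=max(cv2.findContours(m,0,2)[0],key=len);print(e['conf'],cv2.boundingRect(c),cv2.minAreaRect(c))
print('expected lid',[proj(tgt('w',x,.044,y)[0],im)[0].round(0) for x,y in((-.09,.03),(-.09,-.03),(-.01,-.03),(-.01,.03))])
E
```

```text
[0.5209 0.0689 0.1166] 27.1 0.021708916455213816 [-0.7718 -0.0825 -0.0236]
rot [0.0034 0.0009 0.0001] then move cm [13.49  0.02  0.09] target [0.5424 0.1957 0.0759]
0.98 (228, 15, 172, 223) ((313.5, 126.0), (222.0, 171.0), 90.0)
expected lid [array([238., 244.]), array([390., 245.]), array([401.,  23.]), array([228.,  23.])]
```

Tin in place as expected (8 px down-slope). Push.

Request:
carry_out(
  claw=[0, 0, 0, 0, 0, 0, 0, 0, 0, 0, 0, 0, 0, 0, 0, 0, 0],
  delta_pos=[
    [0.5, 0, 0],
    [0.5, 0, 0],
    [0.5, 0, 0],
    [1, 0, 0],
    [1, 0, 0],
    [1, 0, 0],
    [1, 0, 0],
    [1, 0, 0],
    [1, 0, 0],
    [1, 0, 0],
    [1, 0, 0],
    [1, 0, 0],
    [1, 0, 0],
    [0.7, 0, 0],
    [0.4, 0, 0],
    [0.2, 0, 0],
    [0, 0, 0],
  ],
  angular=[
    [0, 0, 0],
    [0, 0, 0],
    [0, 0, 0],
    [0, 0, 0],
    [0, 0, 0],
    [0, 0, 0],
    [0, 0, 0],
    [0, 0, 0],
    [0, 0, 0],
    [0, 0, 0],
    [0, 0, 0],
    [0, 0, 0],
    [0, 0, 0],
    [0, 0, 0],
    [0, 0, 0],
    [0, 0, 0],
    [0, 0, 0],
  ],
)

```text
clock: 28.85
position: [0.541, 0.1887, 0.0784]
ee_rot: [2.234, 1.89, -0.336]
force: [-0.2, -0.0, 0.2]
width: 0.006
gripper_force: 0.0
```

Request:
carry_out(
  claw=[0, 0, 0, 0, 0, 0, 0],
  delta_pos=[
    [0.1, 0, 0],
    [0.1, 0, 0],
    [0.1, 0, 0],
    [0.1, 0, 0],
    [0.1, 0, 0],
    [0, 0, 0],
    [0, 0, 0],
  ],
  angular=[
    [0, 0, 0],
    [0, 0, 0],
    [0, 0, 0],
    [0, 0, 0],
    [0, 0, 0],
    [0, 0, 0],
    [0, 0, 0],
  ],
)

```text
clock: 29.55
position: [0.5418, 0.1935, 0.0771]
ee_rot: [2.234, 1.89, -0.335]
force: [0.5, -0.2, 0.3]
width: 0.004
gripper_force: 0.0
```

```bash
python3 - <<'E'
from go import *
o=arm.observe();print(o['position'],o['clock'],o['force']);show(*tgt('w',.0193,.016))
E
```

```text
[0.5418 0.1934 0.0771] 29.65 [-0.0524  0.5323  0.1835]
rot [ 0.0032  0.001  -0.0007] then move cm [0.26 0.03 0.05] target [0.5424 0.1957 0.0759]
```

Request:
carry_out(
  claw=[0, 0, 0, 0, 0, 0, 0],
  delta_pos=[
    [0.1, 0, 0],
    [0.1, 0, 0],
    [0.1, 0, 0],
    [0.1, 0, 0],
    [0, 0, 0],
    [0, 0, 0],
    [0, 0, 0],
  ],
  angular=[
    [0, 0, 0],
    [0, 0, 0],
    [0, 0, 0],
    [0, 0, 0],
    [0, 0, 0],
    [0, 0, 0],
    [0, 0, 0],
  ],
)

```text
clock: 30.35
position: [0.5425, 0.1951, 0.0764]
ee_rot: [2.234, 1.887, -0.339]
force: [-1.1, -5.9, 7.0]
width: 0.008
gripper_force: 3.8
```

Request:
carry_out(
  claw=[0, 0, 0, 0, 0, 0, 3, 6, 6, 6, 6, 6],
  delta_pos=[
    [0.1, 0, 0],
    [0, 0, 0],
    [-0.7, 0, 0],
    [-1, 0, -1],
    [0, 0, -3],
    [0, 0, -4],
    [-2, 0, -4],
    [-3, 0, -4],
    [-3, 0, -3],
    [-3, 0, 0],
    [0, 0, 0],
    [0, 0, 0],
  ],
  angular=[
    [0, 0, 0],
    [0, 0, 0],
    [0, 0, 0],
    [0, 0, 0],
    [0, 0, 0],
    [0, 0, 0],
    [0, 0, 0],
    [0, 0, 0],
    [0, 0, 0],
    [0, 0, 0],
    [0, 0, 0],
    [0, 0, 0],
  ],
)

```text
clock: 31.55
position: [0.531, 0.1338, 0.2956]
ee_rot: [2.235, 1.889, -0.333]
force: [0.7, 0.4, -0.4]
width: 0.48
gripper_force: 0.0
```

```bash
python3 - <<'E'
from go import *
im=arm.get_image('wrist');o=arm.observe();print(o['position'],o['clock'])
for l,k,w in(('wide_tin','w',.03),('narrow_tin','n',.021)):
    for e in arm.trace(l,im)[:2]:
        m=e['region'].astype(np.uint8);c=max(cv2.findContours(m,0,2)[0],key=len);print(l,e['conf'],cv2.boundingRect(c),cv2.minAreaRect(c))
    print('expected lid',[proj(tgt(k,x,.044,y)[0],im)[0].round(0) for x,y in((.03,w),(.03,-w),(.11,-w),(.11,w))])
show(*down(.443,-.11,.30,1.5-np.pi/2+np.pi/2))
E
```

```text
[0.5307 0.135  0.2941] 31.7
wide_tin 0.88 (274, 0, 79, 50) ((313.0, 24.5), (49.0, 78.0), 90.0)
expected lid [array([275.,  40.]), array([352.,  40.]), array([355., -78.]), array([273., -78.])]
narrow_tin 0.71 (385, 0, 62, 48) ((415.5, 23.5), (47.0, 61.0), 90.0)
narrow_tin 0.67 (234, 357, 44, 37) ((255.5, 375.0), (36.0, 43.0), 90.0)
expected lid [array([393.,  41.]), array([446.,  41.]), array([455., -77.]), array([398., -78.])]
rot [-0.0122  0.3015 -0.0934] then move cm [-25.05  -7.03  -0.6 ] target [ 0.443 -0.11   0.3  ]
```

Both tins are home. Now the marker; I also check how near the turquoise tin is.

```bash
python3 - <<'E'
from go import *
ims=[arm.get_image('scene'),arm.get_image('side')];v=[]
for im,nr in zip(ims,((171,311),(452,229))):
    d=pick('narrow_tin',im,nr)
    if d: v.append((d['region'],im))
r=fit('narrow_tin',v,tri([((171,311),ims[0]),((452,229),ims[1])])[0][:2]);print(len(v),r.x,r.fun)
x,y,z,a=r.x;C,S=np.cos(a),np.sin(a);print([(x+C*i*.04-S*j*.021,y+S*i*.04+C*j*.021) for i in(-1,1) for j in(-1,1)])
v=[]
for im in ims:
    d=pick('marker',im,proj([[.443,-.1535,.025]],im)[0]);
    if d is None: continue
    m=d['region'].astype(np.uint8);v.append((cv2.fillConvexPoly(m,cv2.convexHull(max(cv2.findContours(m,0,2)[0],key=len)),1)>0,im))
r=fit('marker',v,[.443,-.1535]);print('marker',r.x,r.fun)
print(arm.observe()['joints'].round(2))
show(*down(.443,-.1535,.25,-.073))
E
```

```text
2 [ 0.3683 -0.2382 -0.0012  2.1853] 0.1351797878742218
[(np.float64(0.40847634847764125), np.float64(-0.2587307450446375)), (np.float64(0.3741604675407676), np.float64(-0.2829468618994579)), (np.float64(0.36235041161131676), np.float64(-0.19336716230773537)), (np.float64(0.3280345306744431), np.float64(-0.21758327916255576))]
marker [ 0.4436 -0.1532  0.0014  1.4822] 0.06812015175819397
[-0.52  0.35  0.01  1.52  0.23  1.46 -0.73]
rot [0.2251 0.242  1.4653] then move cm [-6.69 29.33  4.46] target [ 0.443  -0.1535  0.25  ]
```

Request:
carry_out(
  claw=[5, 5, 5, 5, 5, 5, 5, 5, 5, 5, 5, 5],
  delta_pos=[
    [0, 0, 0],
    [0, 0, 0],
    [0, 0, 0],
    [0, 0, 0],
    [0, 0, 0],
    [0, 0, 0],
    [0, 0, 0],
    [0, 0, 0],
    [0, 0, 0],
    [0, 0, 0],
    [0, 0, 0],
    [0, 0, 0],
  ],
  angular=[
    [0.0188, 0.0202, 0.1221],
    [0.0188, 0.0202, 0.1221],
    [0.0188, 0.0202, 0.1221],
    [0.0188, 0.0202, 0.1221],
    [0.0188, 0.0202, 0.1221],
    [0.0188, 0.0202, 0.1221],
    [0.0188, 0.0202, 0.1221],
    [0.0188, 0.0202, 0.1221],
    [0.0188, 0.0202, 0.1221],
    [0.0188, 0.0202, 0.1221],
    [0.0188, 0.0202, 0.1221],
    [0.0183, 0.0198, 0.1222],
  ],
)

```text
clock: 33.4
position: [0.5312, 0.1338, 0.2948]
ee_rot: [-3.138, 0.123, -0.001]
force: [0.1, -0.5, 0.4]
width: 0.546
gripper_force: 0.0
```

Request:
carry_out(
  claw=[5, 5, 5, 5, 5, 5, 5, 5, 5, 5, 5],
  delta_pos=[
    [-0.5, 2, 0],
    [-1.5, 4, 0],
    [-1.5, 4, 0],
    [-1.5, 4, 0],
    [-1.5, 4, 0],
    [-1.5, 4, 0],
    [-1.5, 4, 0],
    [-1.2, 3, 0],
    [0, 0.3, 0],
    [0, 0, 0],
    [0, 0, 0],
  ],
  angular=[
    [0, 0, 0],
    [0, 0, 0],
    [0, 0, 0],
    [0, 0, 0],
    [0, 0, 0],
    [0, 0, 0],
    [0, 0, 0],
    [0, 0, 0],
    [0, 0, 0],
    [0, 0, 0],
    [0, 0, 0],
  ],
)

```text
clock: 34.5
position: [0.403, -0.1498, 0.2947]
ee_rot: [-3.139, 0.111, 0.001]
force: [-0.4, 0.4, 0.2]
width: 0.545
gripper_force: 0.0
```

```bash
python3 d.py marker .443 -.1535; python3 - <<'E'
from go import *
show(*down(.443,-.1535,.10,-.073))
E
```

```text
[ 0.4032 -0.1498  0.2946] 34.8
wrist 0.69 1910 [312.32  151.392] [313.8375 152.2798]
scene 0.61 704 [220.672 295.104] [223.3516 298.2742]
side 0.72 523 [410.176 238.896] [411.701  237.9717]
all [ 0.4439 -0.153   0.0007  1.4915] 0.08382689952850342
wrist [ 0.4443 -0.1534  0.0057  1.5068] 0.044459402561187744
rot [-0.0002  0.0004  0.0001] then move cm [ 4.01  0.03 19.47] target [ 0.443  -0.1535  0.1   ]
```

Request:
carry_out(
  claw=[5, 5, 5, 5, 5, 5, 5, 5, 5, 5, 5, 5, 5],
  delta_pos=[
    [2.1, 0, 2],
    [2, 0, 4],
    [0, 0, 4],
    [0, 0, 4],
    [0, 0, 3],
    [0, 0, 2.5],
    [0, 0, 2],
    [0, 0, 1.5],
    [0, 0, 1.5],
    [0, 0, 1.5],
    [0, 0, 1],
    [0, 0, 0.4],
    [0, 0, 0],
  ],
  angular=[
    [0, 0, 0],
    [0, 0, 0],
    [0, 0, 0],
    [0, 0, 0],
    [0, 0, 0],
    [0, 0, 0],
    [0, 0, 0],
    [0, 0, 0],
    [0, 0, 0],
    [0, 0, 0],
    [0, 0, 0],
    [0, 0, 0],
    [0, 0, 0],
  ],
)

```text
clock: 36.35
position: [0.4437, -0.1533, 0.0204]
ee_rot: [-3.139, 0.115, 0.001]
force: [-0.0, -0.6, -0.1]
width: 0.542
gripper_force: 0.0
```

Request:
carry_out(
  claw=[3.5, 2.5, 2.5, 2.5, 2.5, 2.5, 2.5],
  delta_pos=[
    [0, 0, 0],
    [0, 0, 0],
    [0, 0, 0],
    [0, 0, 0],
    [0, 0, 0],
    [0, 0, 0],
    [0, 0, 0],
  ],
  angular=[
    [0, 0, 0],
    [0, 0, 0],
    [0, 0, 0],
    [0, 0, 0],
    [0, 0, 0],
    [0, 0, 0],
    [0, 0, 0],
  ],
  force=15,
)

```text
clock: 37.05
position: [0.4442, -0.1534, 0.0211]
ee_rot: [-3.139, 0.115, -0.001]
force: [-0.1, -0.3, 7.9]
width: 0.348
gripper_force: 15.0
```

Request:
carry_out(
  claw=[2.5, 2.5, 2.5, 2.5, 2.5, 2.5, 2.5, 2.5, 2.5],
  delta_pos=[
    [0, 0, -1],
    [0, 0, -2],
    [0, 0, -3],
    [0, 0, -4],
    [0, 0, -4],
    [0, 0, -4],
    [0, 0, -3],
    [0, 0, 0],
    [0, 0, 0],
  ],
  angular=[
    [0, 0, 0],
    [0, 0, 0],
    [0, 0, 0],
    [0, 0, 0],
    [0, 0, 0],
    [0, 0, 0],
    [0, 0, 0],
    [0, 0, 0],
    [0, 0, 0],
  ],
)

```text
clock: 37.95
position: [0.4438, -0.1532, 0.2312]
ee_rot: [-3.139, 0.115, -0.002]
force: [0.2, 0.4, -1.3]
width: 0.347
gripper_force: 15.0
```

```bash
python3 - <<'E'
from go import *
o=arm.observe();print(o['position'],o['clock'],o['width'],o['force'])
p=X(Q,(-.155,0,.12));print(p)
Rt=down(*p,Q[3]-np.pi/2)[1]
# marker origin z = tcp-.020; hanging marker origin z=.079 -> TCP .099; hover 6.5 cm above
show(np.array([p[0],p[1],.165]),Rt)
ims=[arm.get_image(n) for n in('scene','side','wrist')]
np.savez('rail.npz',a=0)
for im in ims:
    print('rail',[(px(d['centre']).round(1).tolist(),round(d['conf'],2)) for d in arm.place_of('rail_mid',im)[:2]],proj(p,im)[0])
E
```

```text
[ 0.4429 -0.153   0.2297] 38.05 0.34541517833686436 [-0.7747 -0.5309 -0.7639]
[0.5495 0.0138 0.1213]
rot [-0.0003  0.0022  0.093 ] then move cm [  7.75 -18.22   6.47] target [0.5495 0.0138 0.165 ]
rail [([307.2, 240.3], 0.62)] [304.0484 239.7259]
rail [([345.2, 237.9], 0.71), ([253.9, 319.4], 0.63)] [343.4002 236.4747]
rail [([56.3, 90.1], 0.88)] [56.926  88.7187]
```

Request:
carry_out(
  claw=[2.5, 2.5, 2.5, 2.5, 2.5, 2.5, 2.5, 2.5],
  delta_pos=[
    [0, -2, 0],
    [0, -4, 0],
    [0.5, -4, 0],
    [0.5, -4, 0],
    [0.5, -3, 0],
    [0.2, -1.3, 0],
    [0, 0, 0],
    [0, 0, 0],
  ],
  angular=[
    [0, 0, 0.093],
    [0, 0, 0],
    [0, 0, 0],
    [0, 0, 0],
    [0, 0, 0],
    [0, 0, 0],
    [0, 0, 0],
    [0, 0, 0],
  ],
)

```text
clock: 39.15
position: [0.4887, 0.023, 0.2305]
ee_rot: [3.13, -0.262, -0.001]
force: [-0.3, -0.2, -0.7]
width: 0.344
gripper_force: 15.0
```

```bash
python3 - <<'E'
from go import *
im=arm.get_image('wrist');o=arm.observe();print(o['position'],o['clock'])
for y in(-.07,-.04,0,.04): print(y,proj(X(Q,(-.155,y,.12-.0013)),im)[0].round(1))
print('net',[(px(d['centre']).round(1).tolist(),round(d['conf'],2)) for d in arm.place_of('rail_mid',im)[:2]])
# profile across rail: dump saturation along columns at given rows
hsv=cv2.cvtColor(im['frame'],cv2.COLOR_RGB2HSV)
for y in(-.07,-.05,-.03,-.01,.01,.03):
    a=proj(X(Q,(-.185,y,.1187)),im)[0];b=proj(X(Q,(-.125,y,.1187)),im)[0]
    t=np.linspace(0,1,61)[:,None];P=(a*(1-t)+b*t).astype(np.float32)
    s=cv2.remap(hsv[:,:,1],P[None,:,0].copy(),P[None,:,1].copy(),1)[0]
    k=np.where(s<60)[0];print(y,'low-sat mm offsets from model axis',(k-30).tolist())
p=np.array([.5495,.0145,.165]);show(p,down(*p,Q[3]-np.pi/2)[1])
E
```

```text
[0.4888 0.0227 0.2308] 39.3
-0.07 [310.6  28.5]
-0.04 [310.7  76.9]
0 [310.9 137.5]
0.04 [311.1 193.8]
net [([310.2, 135.1], 0.95)]
-0.07 low-sat mm offsets from model axis [-3, -2, -1, 0, 1, 2, 3, 4, 5, 6]
-0.05 low-sat mm offsets from model axis [-12, -11, -9, -8, -7, -6, -5, -4, -3, -2, -1, 0, 1, 2, 3, 4, 5, 6]
-0.03 low-sat mm offsets from model axis [-4, -3, -2, -1, 0, 1, 2, 3, 4, 5, 6]
-0.01 low-sat mm offsets from model axis [-4, -3, -2, -1, 0, 1, 2, 3, 4, 5, 6]
0.01 low-sat mm offsets from model axis [-4, -3, -2, -1, 0, 1, 2, 3, 4, 5, 6]
0.03 low-sat mm offsets from model axis [-13, -12, -11, -10, -9, -8, -7, -6, -5, -4, -3, -2, -1, 0, 1, 2, 3, 4, 5, 6, 7]
rot [-0.      0.0002 -0.0024] then move cm [ 6.13 -0.17  6.58] target [0.5495 0.0145 0.165 ]
```

Request:
carry_out(
  claw=[2.5, 2.5, 2.5, 2.5, 2.5, 2.5, 2.5],
  delta_pos=[
    [2, -0.2, 0],
    [3, 0, 0],
    [1.1, 0, 1.5],
    [0, 0, 2.5],
    [0, 0, 2.5],
    [0, 0, 0],
    [0, 0, 0],
  ],
  angular=[
    [0, 0, -0.002],
    [0, 0, 0],
    [0, 0, 0],
    [0, 0, 0],
    [0, 0, 0],
    [0, 0, 0],
    [0, 0, 0],
  ],
)

```text
clock: 40.05
position: [0.5494, 0.0158, 0.1661]
ee_rot: [3.131, -0.259, -0.001]
force: [-0.4, -0.6, -0.3]
width: 0.348
gripper_force: 15.0
```

```bash
python3 - <<'E'
from go import *
o=arm.observe();print(o['position'],o['clock'],o['width'])
p=np.array([.5497,.0148,.104]);show(p,down(*p,Q[3]-np.pi/2)[1])
E
```

```text
[0.5504 0.0162 0.1672] 40.15 0.3467957263932111
rot [-0.0008 -0.0017  0.0015] then move cm [-0.04  0.15  6.32] target [0.5497 0.0148 0.104 ]
```

Request:
carry_out(
  claw=[2.5, 2.5, 2.5, 2.5, 2.5, 2.5, 2.5, 2.5],
  delta_pos=[
    [0, 0.1, 1],
    [0, 0, 1.2],
    [0, 0, 1.2],
    [0, 0, 1.2],
    [0, 0, 1],
    [0, 0, 0.7],
    [0, 0, 0],
    [0, 0, 0],
  ],
  angular=[
    [0, 0, 0],
    [0, 0, 0],
    [0, 0, 0],
    [0, 0, 0],
    [0, 0, 0],
    [0, 0, 0],
    [0, 0, 0],
    [0, 0, 0],
  ],
)

```text
clock: 40.95
position: [0.5495, 0.0155, 0.1027]
ee_rot: [-3.131, 0.258, 0.0]
force: [0.3, -0.3, -0.4]
width: 0.346
gripper_force: 15.0
```

Request:
carry_out(
  claw=[2.5, 2.5, 2.5, 2.5, 2.5],
  delta_pos=[
    [0, 0, 0.1],
    [0, 0, 0.1],
    [0, 0, 0.1],
    [0, 0, 0],
    [0, 0, 0],
  ],
  angular=[
    [0, 0, 0],
    [0, 0, 0],
    [0, 0, 0],
    [0, 0, 0],
    [0, 0, 0],
  ],
)

```text
clock: 41.45
position: [0.5496, 0.0156, 0.0998]
ee_rot: [-3.131, 0.258, -0.0]
force: [1.0, -0.4, -0.3]
width: 0.346
gripper_force: 15.0
```

Request:
carry_out(
  claw=[2.5, 2.5, 2.5, 2.5],
  delta_pos=[
    [0, 0, 0.1],
    [0, 0, 0.05],
    [0, 0, 0],
    [0, 0, 0],
  ],
  angular=[
    [0, 0, 0],
    [0, 0, 0],
    [0, 0, 0],
    [0, 0, 0],
  ],
)

```text
clock: 41.85
position: [0.5497, 0.0156, 0.0996]
ee_rot: [-3.13, 0.258, -0.001]
force: [-5.7, 0.4, 16.5]
width: 0.345
gripper_force: 15.0
```

Request:
carry_out(
  claw=[2.5, 3.4, 3.8, 4.2, 4.2, 4.2, 4.2, 4.2, 4.2, 4.2, 4.2, 4.2, 4.2, 4.2],
  delta_pos=[
    [0, 0, -0.1],
    [0, 0, 0],
    [0, 0, 0],
    [0, 0, 0],
    [0, 0, 0],
    [0, 0, 0],
    [0, 0, -0.5],
    [0, 0, -1],
    [0, 0, -2],
    [0, 0, -3],
    [0, 0, -4],
    [0, 0, -4],
    [-4, 0, -4],
    [0, 0, 0],
  ],
  angular=[
    [0, 0, 0],
    [0, 0, 0],
    [0, 0, 0],
    [0, 0, 0],
    [0, 0, 0],
    [0, 0, 0],
    [0, 0, 0],
    [0, 0, 0],
    [0, 0, 0],
    [0, 0, 0],
    [0, 0, 0],
    [0, 0, 0],
    [0, 0, 0],
    [0, 0, 0],
  ],
)

```text
clock: 43.25
position: [0.5145, 0.0215, 0.2853]
ee_rot: [-3.127, 0.257, -0.011]
force: [0.5, 0.6, 0.8]
width: 0.456
gripper_force: 0.0
```

```bash
cat > e.py <<'E'
from go import *
arm.get_image('wrist');ims={n:arm.get_image(n) for n in('scene','side','wrist')}
o=arm.observe();print(o['position'],o['clock'],o['force'])
c={}
for l in('marker_crown','marker','wide_tin','narrow_tin'):
    for n,im in ims.items():
        r=[(px(d['centre']).round(1).tolist(),round(d['conf'],2)) for d in arm.place_of(l,im)[:4]];print(l,n,r)
        if l=='marker_crown' and r: c[n]=(r[0][0],im)
print('crown tri',tri(list(c.values())))
for n,im in ims.items():
    print(n,'exp crown',proj(X(Q,(-.154,0,.124)),im)[0].round(1),'wide home',proj(tgt('w',.07,0)[0],im)[0].round(1),'narrow',proj(tgt('n',.07,0)[0],im)[0].round(1))
    d=pick('marker',im,proj(X(Q,(-.154,0,.11)),im)[0])
    if d is not None:
        ys,xs=np.nonzero(d['region']);print('marker mask',xs.min(),xs.max(),ys.min(),ys.max())
        B=box(.032,.06,.05)+[-.154,0,.079];P=proj([X(Q,b) for b in B],im);print('exp',P.min(0).round(),P.max(0).round())
E
python3 e.py
```

```text
[0.5144 0.0211 0.2785] 43.55 [ 0.0042 -0.0759  0.1144]
marker_crown scene [([302.5, 240.4], 0.79)]
marker_crown side [([346.9, 236.2], 0.84), ([278.8, 337.9], 0.43)]
marker_crown wrist [([310.3, 168.0], 0.68)]
marker scene [([303.4, 253.3], 0.87)]
marker side [([344.4, 250.1], 0.75)]
marker wrist [([314.4, 161.5], 0.59)]
wide_tin scene [([348.0, 217.4], 0.98), ([305.1, 236.8], 0.72), ([331.7, 224.1], 0.37)]
wide_tin side [([289.5, 323.3], 0.63)]
wide_tin wrist [([98.5, 196.0], 0.66)]
narrow_tin scene [([365.5, 402.4], 0.75), ([173.7, 317.2], 0.57), ([375.5, 232.8], 0.56)]
narrow_tin side [([449.5, 236.5], 0.78), ([263.3, 302.7], 0.77), ([302.3, 184.0], 0.58)]
narrow_tin wrist [([543.7, 269.7], 0.86), ([87.8, 114.0], 0.71)]
crown tri (array([0.546 , 0.0131, 0.1206]), np.float64(0.005417094704792854))
scene exp crown [304.3 238.1] wide home [350.6 219.3] narrow [376.  231.2]
marker mask 290 318 230 261
exp [290. 228.] [319. 263.]
side exp crown [343.2 235.5] wide home [290.  323.6] narrow [263.4 303.3]
marker mask 330 357 226 257
exp [329. 224.] [358. 259.]
wrist exp crown [313.5 167.3] wide home [100.5 194.6] narrow [ 89.1 111.3]
marker mask 292 333 129 204
exp [293. 129.] [334. 204.]
```

```bash
python3 -c "
from cell import arm
print(arm.sign_off())"
```

```text
the job is handed in; nothing more can be done
None
```

The job is handed in at about 44 s: my last camera check before handing in showed both tins home against their back stops and the marker hanging mid-rail. I don't have the judge's result.

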